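# Take the dry napkin ring off the drying bar

### The job

The red square napkin ring on the craft table's drying bar is dry: slide it gently along the bar and off its free end, without forcing it against the bar, then set it down in the wooden tray on one of its flat sides, hole level, and let go. Do not drop it, and leave the other things on the table where they are.

Things in the scene. Friction and masses are not known exactly. Their poses are not given: they have to be found in the camera images.
- red_ring: Red wooden napkin ring with a white stripe: square tube 50 x 50 mm outside, square through hole 30 x 30 mm, 26 mm long, about 60 g. Origin at its centre; x along the hole, pointing towards the board; z up. It hangs on the inner half of the bar by the roof of its hole, centre 3 mm below the bar's axis, up to 1 mm off it sideways and askew by up to 0.08 rad.
- stand: Fixed drying stand: plywood board 200 mm wide (y), 18 mm thick (x), top at 148 mm, on a foot. Origin on the table under the board's middle; z up; a jointed bar juts out level to -x. Bar: rigid dark wood, 24 x 24 mm square, axis 115 mm above the table; inner half 80 mm from the board to a flush, rounded knuckle with a brass pin, outer half 120 mm from the pin to the plain free end.
- bar_zone (a point): Point on the board's front at mid-width and bar height, 11 mm to -x of the stand's origin; axes as the stand. The bar is NOT measured: inner half starts within 35 mm (y) of this point, turned about the vertical up to 0.1 rad from -x; outer half is locked at up to 0.4 rad either way from the inner. Play 3 mm all round a centred ring. More than 14 N between ring and bar is forcing.
- tray: Fixed open wooden tray, 160 x 160 mm outside, 144 x 144 mm inside, rim 24 mm above the table, inner floor 8 mm above the table. Origin at the centre of its underside on the table, z up.
- paint_jar: Small glass paint jar with white cap, 52 mm across, 65 mm high, standing loose. Origin at the centre of its underside.
- cup: White ceramic cup, 72 mm across, 75 mm high, standing loose. Origin at the centre of its underside.
- egg_box: Loose cardboard box of brown eggs, 110 x 255 mm, eggs up to 70 mm high, long side along its y. Origin at the centre of its underside.
Things that resemble listed ones, but are neither listed nor needed, are in the scene too. Several things have the shape of the red_ring; the one meant has the colours described above.

How it is judged:
On the way:
1. the red ring is clear of the bar's free end, still held up (x of red_ring in the frame of stand below -0.23 m and height (world z) of red_ring above 0.06 m), for 0.05 s.
At the end, for the whole second after the job is handed in: The red ring rests on a flat side on the tray's floor (centre 29 to 37 mm above the table, hole level within 0.1 rad, centre within 55 mm of the tray's middle along each tray axis), still and let go (x of red_ring in the frame of tray between -0.055 and 0.055 m and y of red_ring in the frame of tray between -0.055 and 0.055 m and height (world z) of red_ring between 0.029 and 0.037 m and angle between red_ring's own x axis and vertical between 1.47 and 1.67 rad and linear speed of red_ring below 0.01 m/s and contact force between the fingers and red_ring below 0.1 N); the robot touches nothing.
It fails at once if the red ring is forced against the bar (over 14 N) (contact force between red_ring and bar above 14 N or contact force between red_ring and bar_end above 14 N).
It fails at once if the red ring is dropped (falls faster than 0.45 m/s, untouched by the fingers) (contact force between the fingers and red_ring below 0.05 N and linear speed of red_ring above 0.45 m/s).
It fails at once if the paint jar, cup or egg box is moved by more than 20 mm, or the jar or cup tipped (distance of any of paint_jar, cup, egg_box from where it was at the start of the episode above 0.02 m or angle between any of paint_jar, cup's own z axis and vertical above 0.3 rad).
It also fails if it takes over 70 s, if anything falls off the work surface, if the arm or the gripper's body presses on something with over 40 N, if the wrist force passes 120 N, or if a joint passes its speed limit or range.

### The arm

A 6-joint arm with a two-finger parallel gripper is mounted at the origin on the work surface. World frame = base frame: x ahead of the robot, y to its left, z up, the work surface at z = 0. Lengths are in m, angles in rad, forces in N, time in s.
With the tool pointing down it reaches from about 0.3 to 0.875 m from the base axis. Payload 6.4 kg.
Tool frame: the origin (TCP) lies where the fingers leave the gripper's body, on its centre line; the fingertips stand 73 mm ahead of it and the grasp point (between the pads) lies 54 mm ahead of it; z points along the fingers, y is the line along which they close (so a half turn about z gives the same grasp; the last joint's range is limited). The gripper opens to 85 mm and grips with 20 to 120 N. Pads are 22 mm wide; open, the fingers measure 114 mm over their backs; the gripper's body (76 mm by 85 mm) begins 54 mm behind the grasp point. The pads swing forward as they close: fully open they stand 13 mm farther back than shut.
Start: joints at [-1.31, 0.181, 1.607, -0, 1.354, -0.206], TCP at [0.259, -0.513, 0.304] pointing down, gripper open.
Joint ranges: [-2.99, 2.99], [-0.89, 2.07], [0.3, 2.58], [-1.14, 4.28], [0, 2.63], [-3.12, 3.12]. Speed limits (rad/s): [2.57, 2.57, 3.01, 3.14, 3.14, 3.14].

### API

Orientations are given as a unit quaternion [w, x, y, z].
In Python, from bench import ctrl gives the robot as it stands.
- The arm moves only by the tool carry_out, never from a script. Its argument "steps" is one flat list of numbers, 7 for each row, row after row: the shift along the tool's x, y, z in m, then the turn, a rotation vector about the tool's x, y, z in rad, then the opening, from 0 (shut) to 1 (fully open). In form: [dx, dy, dz, wx, wy, wz, claw, dx, dy, dz, wx, wy, wz, claw, ...]. A call has 1 to 20 rows; each row is the pose to reach, as a shift and turn from the pose commanded when the call began, along the tool's axes at that moment; what a row does not reach only later rows make up. A row lasts 1/10 s, in which the tool goes at most 50 mm and 8.59 degrees, less where a joint would pass 70% of its speed; a pose out of reach is approached as far as the arm can. A call with a gripper value outside its range is refused whole. The fingers move at their own pace and stop on an object; the grip force is fixed at half the most. Time passes only in rows, so rows that repeat a pose let the fingers close. It gives the time, the measured TCP pose, the force, the opening and the grip force at its end, in the units of the state.
- ctrl.get_obs(): the state, without advancing time (a new reading comes with each control period).
- ctrl.camera(name): name is "scene" or "top"; returns the picture (420x560x3 uint8, red, green, blue); there is no depth.
- ctrl.camera_params(name): a dict with "vertical_fov" (degrees; the focal length in pixels is half the picture's height over the tangent of half this angle, whatever the lens; pixels are square), "cx", "cy" (the principal point, pixels), "cam_to_world" (4x4, takes a point from camera to world coordinates). Camera axes: x right, y down, z forward; pixel columns grow to the right and rows downward; lengths in m; the calibration is good to about 2 mm. A picture is of the moment at which its call begins. camera_params takes no time and is no camera call.
- ctrl.hand_in(): hands the job in; it is judged then, once.
The state is a dict: "time_s": time; "q": joint angles; "dq": joint speeds; "joint_efforts": joint torques, N m; "eef_pos": TCP position; "eef_rot": TCP orientation; "wrist_force": force on the tool from outside, world axes, zero at the start; "torque": the same for the moment, N m; "opening": opening from 0.0 (shut) to 1.0 (fully open); "grasp_force": force on a finger pad.
Only numpy, scipy, OpenCV 4.12 (cv2) and the standard library are available. Lean on these libraries where they do the work, as an engineer would, in place of code of your own. Each camera call takes 0.05 s, during which the arm holds its last target. There are 200 camera calls.

## Working session

There is one attempt and no reset: what is moved stays moved. The work goes in short steps, Python scripts to look and compute and a tool call to move; the robot and the scene stay as the last step left them, time stands still between calls to the robot, and variables do not carry over. Pictures are saved under pics/ and viewed, at most 10 in all, crops included, and the job is handed in when it is done.

Besides the shell and the picture viewer there is one more tool, called after "Emit:" as name(argument=value, ...), one argument or row to a line, values as JSON. carry_out: Moves the arm, as the interface text tells. Its arguments: {"type":"object","properties":{"steps":{"type":"array"}},"required":["steps"]}

```bash
mkdir -p pics; python3 - <<'E'
from bench import ctrl
import cv2,numpy as np
for n in("scene","top"):
    p=ctrl.camera_params(n);print(n,p["vertical_fov"],p["cx"],p["cy"],np.round(p["cam_to_world"],4).tolist(),[k for k in p])
    cv2.imwrite(f"pics/{n}0.png",ctrl.camera(n)[:,:,::-1])
o=ctrl.get_obs();print(o)
E
```

```text
scene 47.03527091343201 282.1428406738737 211.6422455936805 [[0.3702, 0.6961, -0.6151, 1.2808], [0.929, -0.2785, 0.2439, -0.2109], [-0.0015, -0.6617, -0.7498, 0.9202], [0.0, 0.0, 0.0, 1.0]] ['vertical_fov', 'cx', 'cy', 'cam_to_world']
top 48.82687336416572 275.8708307597792 216.21263710537085 [[-0.0229, -0.9944, 0.1034, 0.5019], [-0.9995, 0.0251, 0.0198, 0.0234], [-0.0223, -0.1028, -0.9944, 1.0056], [0.0, 0.0, 0.0, 1.0]] ['vertical_fov', 'cx', 'cy', 'cam_to_world']
{'time_s': 0.1, 'q': array([-1.31032580e+00,  1.81447265e-01,  1.60790194e+00, -2.83535319e-06,
        1.35382207e+00, -2.06312680e-01]), 'dq': array([-1.09228973e-03, -7.97676609e-04, -2.12878143e-03, -3.63844944e-04,
       -1.27639365e-03,  8.58387451e-05]), 'joint_efforts': array([ 5.23133403e-04, -4.45874906e+01, -3.52241457e+01, -3.46865554e-04,
        4.10126915e-03, -1.33298028e-05]), 'eef_pos': array([ 0.25866599, -0.51310098,  0.30308805]), 'eef_rot': array([-7.88984375e-04,  9.72887213e-01,  2.31278724e-01, -2.27547757e-05]), 'wrist_force': array([-0.24294721, -0.41330886, -0.62059099]), 'torque': array([0.07087631, 0.05061359, 0.01624416]), 'grasp_force': 0.0, 'opening': 0.998325482901345}
```

View pics/scene0.png

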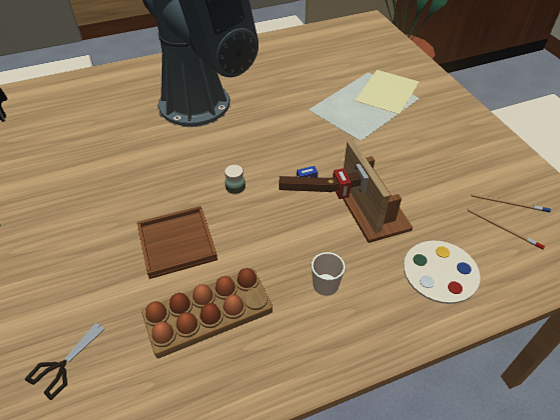

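View pics/top0.png

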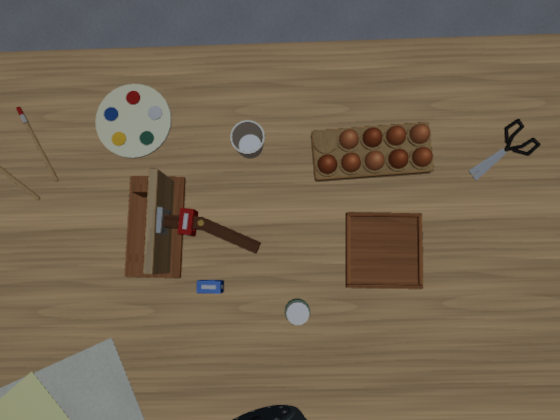

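The scene shows the red ring on the bar at about (342,183). In the top view the ring is at (188,222), the bar runs to (258,247), the tray is at (384,250), the jar at (297,312) and the cup at (248,140). I'll enlarge the bar in both views.

```bash
python3 - <<'E'
import cv2
a=cv2.imread("pics/top0.png")[160:300,115:275];cv2.imwrite("pics/topc.png",cv2.resize(a,None,fx=4.25,fy=4.25,interpolation=cv2.INTER_CUBIC))
a=cv2.imread("pics/scene0.png")[135:245,265:415];cv2.imwrite("pics/scenec.png",cv2.resize(a,None,fx=5,fy=5,interpolation=cv2.INTER_CUBIC))
E
```

```text
(no output)
```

View pics/topc.png

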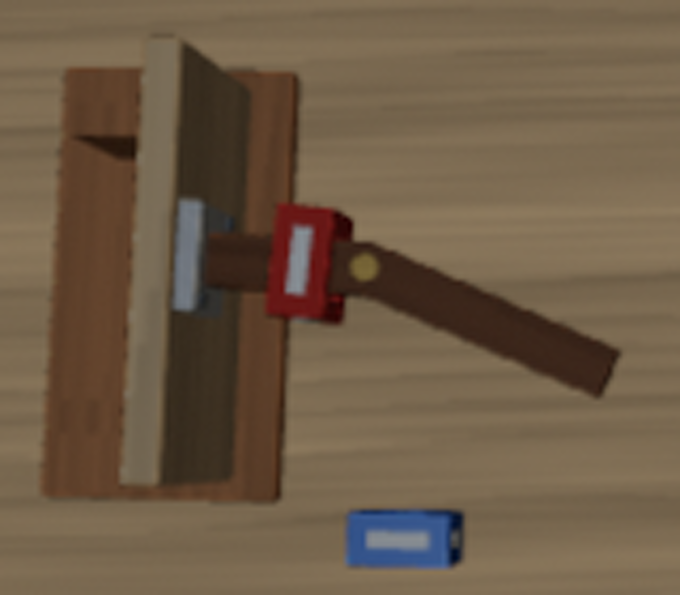

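View pics/scenec.png

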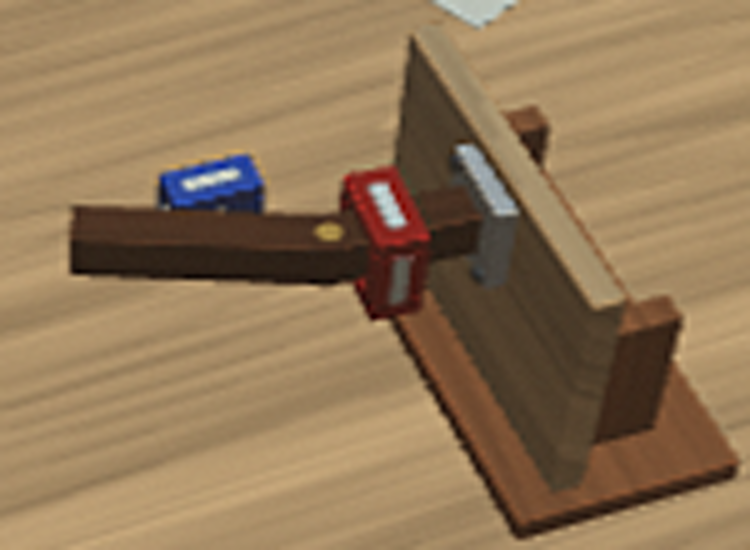

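```bash
cat > h.py <<'E'
import numpy as np
from bench import ctrl
def ray(n,u,v):
    p=ctrl.camera_params(n);f=210/np.tan(np.radians(p["vertical_fov"])/2)
    T=np.array(p["cam_to_world"]);return T[:3,3],T[:3,:3]@[(u-p["cx"])/f,(v-p["cy"])/f,1]
def plane(n,u,v,z):
    o,d=ray(n,u,v);return o+d*(z-o[2])/d[2]
def tc(u,v,z): return plane("top",(u+.5)/4.25-.5+115,(v+.5)/4.25-.5+160,z)
def sc(u,v,z): return plane("scene",(u+.5)/5-.5+265,(v+.5)/5-.5+135,z)
E
python3 - <<'E'
from h import *
np.set_printoptions(precision=4,suppress=True)
P={}
for k,(t,s,z) in {"pin":((364,267),(329,231),.127),"endB":((620,351),(72,236),.127),"endA":((601,397),(72,206),.127),
 "ring-far":((277,204),(428,236),.137),"r-nl":((330,210),(378,246),.137),"r-r":((268,314),(394,168),.137),"r-nr":((323,320),(343,177),.137),"stripe":((299,260),(386,204),.137),
 "boardL":((181,37),(607,308),.148),"boardR":((158,486),(413,37),.148)}.items():
    print(k,tc(*t,z),sc(*s,z))
print("edges",[tc(*q,.127) for q in((385,244),(375,298),(206,233),(270,235))])
print("tray",[plane("top",*q,.024)[:2] for q in((347,213),(422,213),(422,288),(347,288))])
print("jar",plane("top",297,314,.065),"cup",plane("top",248,137,.075),"egg",[plane("top",*q,.03)[:2] for q in((312,180),(432,172))])
E
```

```text
pin [0.5849 0.1859 0.127 ] [0.583  0.1866 0.127 ]
endB [0.5444 0.0713 0.127 ] [0.5416 0.0746 0.127 ]
endA [0.524  0.0802 0.127 ] [0.5232 0.0818 0.127 ]
ring-far [0.6132 0.2229 0.137 ] [0.6115 0.2223 0.137 ]
r-nl [0.6099 0.1992 0.137 ] [0.6088 0.1982 0.137 ]
r-r [0.5641 0.227  0.137 ] [0.5653 0.228  0.137 ]
r-nr [0.5608 0.2025 0.137 ] [0.5619 0.2031 0.137 ]
stripe [0.5878 0.2131 0.137 ] [0.5856 0.2138 0.137 ]
boardL [0.688  0.2633 0.148 ] [0.69   0.2688 0.148 ]
boardR [0.4894 0.2727 0.148 ] [0.4954 0.2721 0.148 ]
edges [array([0.5951, 0.1763, 0.127 ]), array([0.5708, 0.181 , 0.127 ]), array([0.6021, 0.2575, 0.127 ]), array([0.6005, 0.2284, 0.127 ])]
tray [array([ 0.607 , -0.1085]), array([ 0.603 , -0.2669]), array([ 0.4458, -0.2582]), array([ 0.4492, -0.1024])]
jar [0.4022 0.0045 0.065 ] cup [0.7643 0.0957 0.075 ] egg [array([ 0.6791, -0.036 ]), array([ 0.6894, -0.2911])]
```

The two views agree within 2 mm. The ring is at (0.587, 0.213), the pin at (0.584, 0.186) and the bar end at (0.533, 0.077). The outer half measures 120 mm, as specified. Next I compute the hover move.

```bash
cat >> h.py <<'E'
from scipy.spatial.transform import Rotation as R
def Rq(q): return R.from_quat(np.r_[q[1:],q[0]])
def down(a): return R.from_matrix(np.array([[np.cos(a),np.sin(a),0],[np.sin(a),-np.cos(a),0],[0,0,-1]]))
def rel(p,a,p0=None,R0=None):
    "row (shift, turn) to TCP position p, tool-x yaw a, tool down"
    o=ctrl.get_obs();p0=o["eef_pos"] if p0 is None else p0;R0=Rq(o["eef_rot"]) if R0 is None else R0
    return np.round(np.r_[R0.inv().apply(np.array(p)-p0),(R0.inv()*down(a)).as_rotvec()],4).tolist()
E
python3 -c "
from h import *
print(rel([.587,.213,.26],np.pi/2-.085))"
```

```text
[0.62, -0.5006, 0.0441, -0.0012, -0.0011, -1.019]
```

Emit:
carry_out(
  steps=[0.62,-0.5006,0.044,0,0,-1.019,1,0.62,-0.5006,0.044,0,0,-1.019,1,0.62,-0.5006,0.044,0,0,-1.019,1,0.62,-0.5006,0.044,0,0,-1.019,1,0.62,-0.5006,0.044,0,0,-1.019,1,0.62,-0.5006,0.044,0,0,-1.019,1,0.62,-0.5006,0.044,0,0,-1.019,1,0.62,-0.5006,0.044,0,0,-1.019,1,0.62,-0.5006,0.044,0,0,-1.019,1,0.62,-0.5006,0.044,0,0,-1.019,1,0.62,-0.5006,0.044,0,0,-1.019,1,0.62,-0.5006,0.044,0,0,-1.019,1,0.62,-0.5006,0.044,0,0,-1.019,1,0.62,-0.5006,0.044,0,0,-1.019,1,0.62,-0.5006,0.044,0,0,-1.019,1,0.62,-0.5006,0.044,0,0,-1.019,1,0.62,-0.5006,0.044,0,0,-1.019,1,0.62,-0.5006,0.044,0,0,-1.019,1,0.62,-0.5006,0.044,0,0,-1.019,1,0.62,-0.5006,0.044,0,0,-1.019,1],
)

```text
time_s: 2.1
eef_pos: [0.587, 0.2113, 0.2601]
eef_rot: [0.0, 0.737, 0.676, -0.0]
wrist_force: [0.1, -0.3, -1.0]
opening: 0.998
grasp_force: 0.0
```

```bash
python3 -c "
from h import *
import cv2
o=ctrl.get_obs();print(o['time_s'],o['q'],o['wrist_force'],o['eef_pos'])
print(rel([.587,.213,.166],np.pi/2-.085))
a=ctrl.camera('scene')[90:250,240:440,::-1];cv2.imwrite('pics/s1.png',cv2.resize(a,None,fx=3.7,fy=3.7,interpolation=2))"
```

```text
2.1 [ 1.55652695e-01  3.26869441e-01  1.51897686e+00 -2.30688776e-04
  1.29582174e+00  2.42297319e-01] [ 0.09352144 -0.34446153 -1.04679897] [0.58695834 0.21129291 0.26007642]
[0.0017, -0.0001, 0.0941, -0.0, 0.0002, -0.0016]
```

View pics/s1.png

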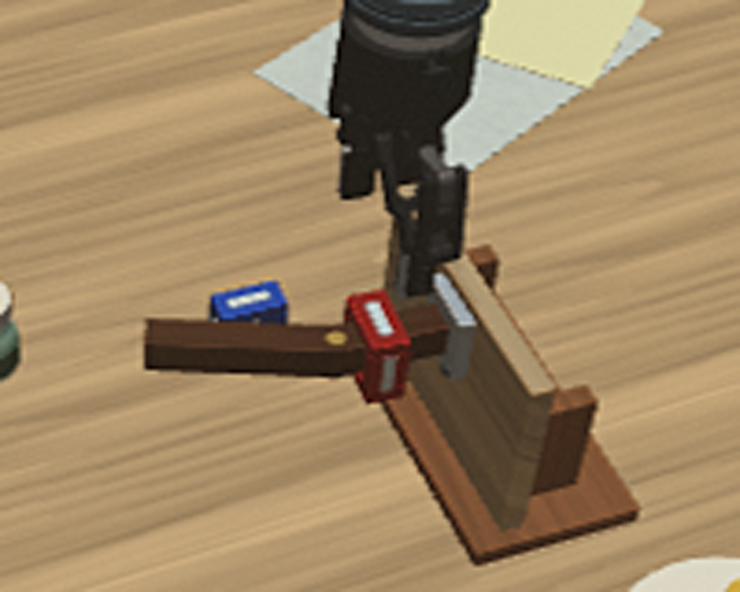

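The gripper hovers above the ring at crop (378,345), with the near fingertip at about (425,290). Before descending I'll check that tip position by projection.

```bash
cat >> h.py <<'E'
def proj(n,X):
    p=ctrl.camera_params(n);f=210/np.tan(np.radians(p["vertical_fov"])/2)
    T=np.array(p["cam_to_world"]);c=T[:3,:3].T@(np.array(X)-T[:3,3]);return np.array([p["cx"]+f*c[0]/c[2],p["cy"]+f*c[1]/c[2]])
E
python3 -c "
from h import *
for x in(.6295,.644): 
  for z in (.187,.2): print(x,z,(proj('scene',[x,.208,z])-[240,90])*3.7)"
```

```text
0.6295 0.187 [408.86388468 306.04698889]
0.6295 0.2 [411.19432036 289.97259058]
0.644 0.187 [420.20853911 322.08535422]
0.644 0.2 [422.66603247 306.02349139]
```

Emit:
carry_out(
  steps=[0.0017,0,0.01,0,0,0,1,0.0017,0,0.02,0,0,0,1,0.0017,0,0.03,0,0,0,1,0.0017,0,0.04,0,0,0,1,0.0017,0,0.04,0,0,0,1],
)

```text
time_s: 2.65
eef_pos: [0.5861, 0.214, 0.2173]
eef_rot: [-0.001, 0.737, 0.676, -0.002]
wrist_force: [-0.3, 0.6, 0.5]
opening: 1.0
grasp_force: 0.0
```

Emit:
carry_out(
  steps=[-0.0015,0,0.01,0,0,0,1,-0.0015,0,0.02,0,0,0,1,-0.0015,0,0.03,0,0,0,1,-0.0015,0,0.04,0,0,0,1,-0.0015,0,0.048,0,0,0,1,-0.0015,0,0.054,0,0,0,1,-0.0015,0,0.054,0,0,0,1,-0.0015,0,0.054,0,0,0,1,-0.0015,0,0.054,0,0,0,1,-0.0015,0,0.054,0,0,0,1],
)

```text
time_s: 3.65
eef_pos: [0.5875, 0.2129, 0.1665]
eef_rot: [0.0, 0.736, 0.676, 0.0]
wrist_force: [0.3, 0.6, 0.1]
opening: 1.0
grasp_force: 0.0
```

```bash
python3 -c "
from h import *
import cv2
o=ctrl.get_obs();print(o['time_s'],o['wrist_force'],o['eef_pos'],o['opening'])
a=ctrl.camera('scene')[90:250,240:440,::-1];cv2.imwrite('pics/s2.png',cv2.resize(a,None,fx=3.7,fy=3.7,interpolation=2))"
```

```text
3.65 [0.34058829 0.55687858 0.05708211] [0.58749851 0.21286598 0.16650633] 1.0000724644417933
```

View pics/s2.png

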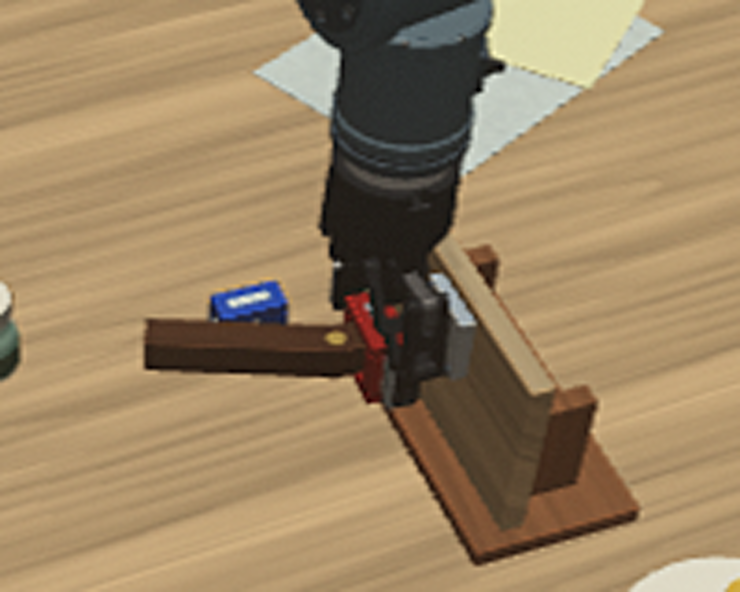

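The open fingers straddle the ring's sides cleanly, near pad at crop (410,370). I'll close gradually.

Emit:
carry_out(
  steps=[0,0,0,0,0,0,0.75,0,0,0,0,0,0,0.7,0,0,0,0,0,0,0.66,0,0,0,0,0,0,0.63,0,0,0,0,0,0,0.6,0,0,0,0,0,0,0.57,0,0,0,0,0,0,0.54,0,0,0,0,0,0,0.5,0,0,0,0,0,0,0.5],
)

```text
time_s: 4.6
eef_pos: [0.5874, 0.2128, 0.1662]
eef_rot: [0.0, 0.737, 0.676, 0.0]
wrist_force: [0.1, 0.8, 3.1]
opening: 0.583
grasp_force: 61.2
```

Emit:
carry_out(
  steps=[0,0,-0.001,0,0,0,0.5,0,0,-0.002,0,0,0,0.5,0,0,-0.003,0,0,0,0.5,0,0,-0.003,0,0,0,0.5,0,0,-0.003,0,0,0,0.5],
)

```text
time_s: 5.1
eef_pos: [0.5871, 0.2128, 0.1688]
eef_rot: [-0.0, 0.737, 0.676, -0.0]
wrist_force: [0.4, -1.1, -1.2]
opening: 0.581
grasp_force: 61.5
```

Emit:
carry_out(
  steps=[0,0.0005,0,0,0,0,0.5,0,0.001,0,0,0,0,0.5,0,0.0015,0,0,0,0,0.5,0,0.002,0,0,0,0,0.5,0,0.002,0,0,0,0,0.5],
)

```text
time_s: 5.6
eef_pos: [0.5892, 0.2126, 0.1688]
eef_rot: [-0.0, 0.737, 0.676, -0.0]
wrist_force: [0.2, -0.5, -0.7]
opening: 0.58
grasp_force: 61.5
```

Emit:
carry_out(
  steps=[0,0.0005,0,0,0,0,0.5,0,0.0005,0,0,0,0,0.5,0,0.001,0,0,0,0,0.5,0,0.001,0,0,0,0,0.5],
)

```text
time_s: 6.0
eef_pos: [0.5895, 0.2126, 0.1687]
eef_rot: [-0.001, 0.736, 0.677, -0.001]
wrist_force: [-5.5, -0.6, 2.1]
opening: 0.58
grasp_force: 61.4
```

Emit:
carry_out(
  steps=[0,-0.003,0,0,0,0,0.5,0,-0.004,0,0,0,0,0.5,0,-0.0045,0,0,0,0,0.5,0,-0.005,0,0,0,0,0.5,0,-0.005,0,0,0,0,0.5],
)

```text
time_s: 6.5
eef_pos: [0.5853, 0.2129, 0.169]
eef_rot: [0.0, 0.737, 0.676, 0.0]
wrist_force: [-1.2, -0.1, -0.4]
opening: 0.577
grasp_force: 61.6
```

Emit:
carry_out(
  steps=[0,-0.0005,0,0,0,0,0.5,0,-0.001,0,0,0,0,0.5,0,-0.001,0,0,0,0,0.5],
)

```text
time_s: 6.8
eef_pos: [0.5842, 0.213, 0.1689]
eef_rot: [-0.0, 0.736, 0.676, -0.0]
wrist_force: [0.1, 0.4, -1.0]
opening: 0.58
grasp_force: 61.6
```

Emit:
carry_out(
  steps=[0,-0.0005,0,0,0,0,0.5,0,-0.0005,0,0,0,0,0.5,0,-0.001,0,0,0,0,0.5,0,-0.001,0,0,0,0,0.5],
)

```text
time_s: 7.2
eef_pos: [0.5839, 0.213, 0.1691]
eef_rot: [0.001, 0.737, 0.676, 0.001]
wrist_force: [5.2, 0.8, -3.2]
opening: 0.577
grasp_force: 62.0
```

The probing puts the bar centre at x ≈ 0.5867 at y = 0.213, within 1 mm of the vision estimate. Next I plan the path around the bend.

```bash
cat > path.py <<'E'
from h import *
pin=np.array([.5845,.186]);f1,f2=.08,.4355
d=lambda f:-np.array([np.sin(f),np.cos(f)])
c=lambda s:pin+s*d(f1 if s<0 else f2)
def pose(s,off=(0,0,0),z=.169):
    "ring centred on the bar at arc length s (m from pin): TCP position, yaw"
    m=np.mean([c(t) for t in np.linspace(s-.013,s+.013,41)],0);e=c(s+.013)-c(s-.013)
    f=np.arctan2(-e[0],-e[1]);return np.r_[m,z]+np.array(off),np.pi/2-f
def rows(ss,p0,a0,off=(0,0,0)):
    for s in ss:
        p,a=pose(s,off);print(s,np.round(np.r_[p,a],4),[round(v,4)+0 for v in rel(p,a,p0,down(a0))])
E
python3 -c "
from path import *
a0=np.pi/2-.085;p0=np.array([.587,.213,.169])-.004*np.array([np.sin(a0),-np.cos(a0),0])
rows(np.arange(-27,1,3)/1000,p0,a0)"
```

```text
-0.027 [0.5867 0.2129 0.169  1.4908] [-0.0001, 0.0037, 0.0, 0.0, 0.0, -0.005]
-0.024 [0.5864 0.2099 0.169  1.4908] [-0.0031, 0.0037, 0.0, 0.0, 0.0, -0.005]
-0.021 [0.5862 0.2069 0.169  1.4908] [-0.0061, 0.0037, 0.0, 0.0, 0.0, -0.005]
-0.018 [0.5859 0.2039 0.169  1.4908] [-0.0091, 0.0037, 0.0, 0.0, 0.0, -0.005]
-0.015 [0.5857 0.201  0.169  1.4908] [-0.0121, 0.0037, 0.0, 0.0, 0.0, -0.005]
-0.012 [0.5854 0.198  0.169  1.4774] [-0.0151, 0.0037, 0.0, 0.0, 0.0, 0.0084]
-0.009 [0.5851 0.195  0.169  1.4368] [-0.0181, 0.0036, 0.0, 0.0, 0.0, 0.049]
-0.006 [0.5846 0.1921 0.169  1.3958] [-0.0211, 0.0034, 0.0, 0.0, 0.0, 0.09]
-0.003 [0.5841 0.1892 0.169  1.3545] [-0.024, 0.0031, 0.0, 0.0, 0.0, 0.1313]
0.0 [0.5834 0.1863 0.169  1.313 ] [-0.0269, 0.0026, 0.0, 0.0, 0.0, 0.1727]
```

Emit:
carry_out(
  steps=[0,0.0036,0,0,0,-0.005,0.5,-0.003,0.0036,0,0,0,-0.005,0.5,-0.006,0.0036,0,0,0,-0.005,0.5,-0.009,0.0036,0,0,0,-0.005,0.5,-0.012,0.0036,0,0,0,-0.005,0.5,-0.012,0.0036,0,0,0,-0.005,0.5],
)

```text
time_s: 7.8
eef_pos: [0.5857, 0.2004, 0.1689]
eef_rot: [-0.0, 0.735, 0.678, -0.0]
wrist_force: [0.8, -0.5, -1.8]
opening: 0.58
grasp_force: 62.4
```

Emit:
carry_out(
  steps=[-0.0015,0,0,0,0,0.006,0.5,-0.003,0,0,0,0,0.013,0.5,-0.0045,0,0,0,0,0.034,0.5,-0.006,-0.0001,0,0,0,0.054,0.5,-0.006,-0.0001,0,0,0,0.054,0.5],
)

```text
time_s: 8.3
eef_pos: [0.5852, 0.1947, 0.1689]
eef_rot: [-0.0, 0.753, 0.658, -0.0]
wrist_force: [0.5, 0.7, -0.8]
opening: 0.581
grasp_force: 62.3
```

```bash
python3 -c "
from path import *
p0,a0=pose(-.009)
rows(np.arange(-7.5,4,1.5)/1000,p0,a0)
print()
p0,a0=pose(.003)
rows(np.r_[4.5:15:1.5,18,21,24]/1000,p0,a0)"
```

```text
-0.0075 [0.5849 0.1935 0.169  1.4163] [-0.0015, 0.0, 0.0, 0.0, 0.0, 0.0205]
-0.006 [0.5846 0.1921 0.169  1.3958] [-0.003, -0.0001, 0.0, 0.0, 0.0, 0.041]
-0.0045 [0.5844 0.1906 0.169  1.3752] [-0.0044, -0.0001, 0.0, 0.0, 0.0, 0.0616]
-0.003 [0.5841 0.1892 0.169  1.3545] [-0.0059, -0.0003, 0.0, 0.0, 0.0, 0.0823]
-0.0015 [0.5837 0.1877 0.169  1.3338] [-0.0074, -0.0004, 0.0, 0.0, 0.0, 0.103]
0.0 [0.5834 0.1863 0.169  1.313 ] [-0.0089, -0.0006, 0.0, 0.0, 0.0, 0.1237]
0.0015 [0.583  0.1849 0.169  1.2923] [-0.0103, -0.0008, 0.0, 0.0, 0.0, 0.1445]
0.003 [0.5826 0.1835 0.169  1.2716] [-0.0118, -0.001, 0.0, 0.0, 0.0, 0.1652]

0.0045 [0.5821 0.1821 0.169  1.2509] [-0.0015, 0.0, 0.0, 0.0, 0.0, 0.0207]
0.006 [0.5816 0.1807 0.169  1.2303] [-0.003, -0.0001, 0.0, 0.0, 0.0, 0.0413]
0.0075 [0.5811 0.1793 0.169  1.2098] [-0.0044, -0.0001, 0.0, 0.0, 0.0, 0.0618]
0.009 [0.5806 0.1779 0.169  1.1893] [-0.0059, -0.0002, 0.0, 0.0, 0.0, 0.0823]
0.0105 [0.58   0.1765 0.169  1.169 ] [-0.0074, -0.0004, 0.0, 0.0, 0.0, 0.1027]
0.012 [0.5794 0.1751 0.169  1.1487] [-0.0089, -0.0005, 0.0, 0.0, 0.0, 0.1229]
0.0135 [0.5788 0.1738 0.169  1.1353] [-0.0104, -0.0007, 0.0, 0.0, 0.0, 0.1363]
0.018 [0.5769 0.1697 0.169  1.1353] [-0.0148, -0.0013, 0.0, 0.0, 0.0, 0.1363]
0.021 [0.5756 0.167  0.169  1.1353] [-0.0178, -0.0017, 0.0, 0.0, 0.0, 0.1363]
0.024 [0.5744 0.1642 0.169  1.1353] [-0.0208, -0.0021, 0.0, 0.0, 0.0, 0.1363]
```

Emit:
carry_out(
  steps=[-0.0015,0,0,0,0,0.0205,0.5,-0.003,-0.0001,0,0,0,0.041,0.5,-0.0044,-0.0001,0,0,0,0.0616,0.5,-0.0059,-0.0003,0,0,0,0.0823,0.5,-0.0059,-0.0003,0,0,0,0.0823,0.5],
)

```text
time_s: 8.8
eef_pos: [0.5841, 0.1889, 0.1689]
eef_rot: [-0.0, 0.78, 0.626, -0.0]
wrist_force: [0.6, 0.2, -0.6]
opening: 0.582
grasp_force: 62.3
```

Emit:
carry_out(
  steps=[-0.0015,0,0,0,0,0.0207,0.5,-0.003,-0.0001,0,0,0,0.0414,0.5,-0.0044,-0.0001,0,0,0,0.062,0.5,-0.0059,-0.0002,0,0,0,0.083,0.5,-0.0059,-0.0002,0,0,0,0.083,0.5],
)

```text
time_s: 9.3
eef_pos: [0.5826, 0.1832, 0.1689]
eef_rot: [-0.0, 0.805, 0.593, -0.0]
wrist_force: [-0.0, -0.2, 0.1]
opening: 0.581
grasp_force: 62.3
```

Emit:
carry_out(
  steps=[-0.0015,0,0,0,0,0.0207,0.5,-0.003,-0.0001,0,0,0,0.0413,0.5,-0.0044,-0.0001,0,0,0,0.0618,0.5,-0.0059,-0.0002,0,0,0,0.0823,0.5,-0.0059,-0.0002,0,0,0,0.0823,0.5],
)

```text
time_s: 9.8
eef_pos: [0.5807, 0.1776, 0.1689]
eef_rot: [-0.0, 0.829, 0.56, -0.0]
wrist_force: [-0.2, 0.3, -0.5]
opening: 0.583
grasp_force: 62.3
```

Emit:
carry_out(
  steps=[-0.0015,0,0,0,0,0.0204,0.5,-0.003,-0.0001,0,0,0,0.0406,0.5,-0.0045,-0.0001,0,0,0,0.054,0.5,-0.006,-0.0002,0,0,0,0.054,0.5,-0.009,-0.0004,0,0,0,0.054,0.5,-0.009,-0.0004,0,0,0,0.054,0.5],
)

```text
time_s: 10.4
eef_pos: [0.5768, 0.1692, 0.1689]
eef_rot: [0.0, 0.843, 0.538, -0.0]
wrist_force: [-0.1, -0.8, -1.1]
opening: 0.585
grasp_force: 62.3
```

Emit:
carry_out(
  steps=[-0.003,0,0,0,0,0,0.5,-0.006,0,0,0,0,0,0.5,-0.01,0,0,0,0,0,0.5,-0.014,0,0,0,0,0,0.5,-0.018,0,0,0,0,0,0.5,-0.022,0,0,0,0,0,0.5,-0.026,0,0,0,0,0,0.5,-0.03,0,0,0,0,0,0.5,-0.03,0,0,0,0,0,0.5],
)

```text
time_s: 11.3
eef_pos: [0.5641, 0.1419, 0.1689]
eef_rot: [-0.0, 0.843, 0.537, -0.0]
wrist_force: [-0.4, 0.6, -0.5]
opening: 0.581
grasp_force: 62.3
```

Emit:
carry_out(
  steps=[-0.004,0,0,0,0,0,0.5,-0.008,0,0,0,0,0,0.5,-0.012,0,0,0,0,0,0.5,-0.016,0,0,0,0,0,0.5,-0.02,0,0,0,0,0,0.5,-0.024,0,0,0,0,0,0.5,-0.024,0,0,0,0,0,0.5],
)

```text
time_s: 12.0
eef_pos: [0.554, 0.1201, 0.1689]
eef_rot: [0.0, 0.843, 0.537, -0.0]
wrist_force: [-0.1, 0.8, -0.6]
opening: 0.581
grasp_force: 62.3
```

Emit:
carry_out(
  steps=[-0.004,0,0,0,0,0,0.5,-0.008,0,0,0,0,0,0.5,-0.012,0,0,0,0,0,0.5,-0.016,0,0,0,0,0,0.5,-0.02,0,0,0,0,0,0.5,-0.024,0,0,0,0,0,0.5,-0.028,0,0,0,0,0,0.5,-0.028,0,0,0,0,0,0.5],
)

```text
time_s: 12.8
eef_pos: [0.5422, 0.0948, 0.1689]
eef_rot: [-0.0, 0.843, 0.537, -0.0]
wrist_force: [-0.5, -1.3, -1.3]
opening: 0.585
grasp_force: 62.3
```

Emit:
carry_out(
  steps=[-0.004,0,0,0,0,0,0.5,-0.008,0,0,0,0,0,0.5,-0.012,0,0,0,0,0,0.5,-0.016,0,0,0,0,0,0.5,-0.02,0,0,0,0,0,0.5,-0.025,0,0,0,0,0,0.5,-0.03,0,0,0,0,0,0.5,-0.035,0,0,0,0,0,0.5,-0.04,0,0,0,0,0,0.5,-0.05,0,0,0,0,0,0.5,-0.06,0,0,0,0,0,0.5,-0.07,0,0,0,0,0,0.5,-0.08,0,0,0,0,0,0.5,-0.08,0,0,0,0,0,0.5],
)

```text
time_s: 14.2
eef_pos: [0.5081, 0.0215, 0.1688]
eef_rot: [-0.0, 0.844, 0.537, -0.0]
wrist_force: [0.1, 0.5, -0.5]
opening: 0.581
grasp_force: 62.3
```

```bash
python3 -c "
from h import *
print(rel([.526,-.184,.169],1.1353))"
```

```text
[-0.1786, 0.1032, -0.0001, -0.0002, 0.0003, -0.0016]
```

Emit:
carry_out(
  steps=[-0.018,0.0103,0,0,0,0,0.5,-0.036,0.0206,0,0,0,0,0.5,-0.054,0.0309,0,0,0,0,0.5,-0.072,0.0412,0,0,0,0,0.5,-0.09,0.0515,0,0,0,0,0.5,-0.108,0.0618,0,0,0,0,0.5,-0.126,0.0721,0,0,0,0,0.5,-0.144,0.0824,0,0,0,0,0.5,-0.162,0.0927,0,0,0,0,0.5,-0.178,0.103,0,0,0,0,0.5,-0.178,0.103,0,0,0,0,0.5,-0.178,0.103,0.015,0,0,0,0.5,-0.178,0.103,0.03,0,0,0,0.5,-0.178,0.103,0.04,0,0,0,0.5,-0.178,0.103,0.05,0,0,0,0.5,-0.178,0.103,0.06,0,0,0,0.5,-0.178,0.103,0.065,0,0,0,0.5,-0.178,0.103,0.07,0,0,0,0.5,-0.178,0.103,0.07,0,0,0,0.5],
)

```text
time_s: 16.1
eef_pos: [0.5267, -0.182, 0.0983]
eef_rot: [-0.0, 0.843, 0.538, -0.0]
wrist_force: [0.1, 0.2, -0.5]
opening: 0.579
grasp_force: 62.3
```

```bash
python3 -c "
from h import *
import cv2
o=ctrl.get_obs();print(o['time_s'],o['wrist_force'],o['eef_pos'])
a=ctrl.camera('scene')[130:330,90:340,::-1];cv2.imwrite('pics/s3.png',cv2.resize(a,None,fx=3,fy=3,interpolation=2))"
```

```text
16.1 [ 0.13275143  0.17110035 -0.47078223] [ 0.5266914  -0.18201024  0.09831892]
```

View pics/s3.png

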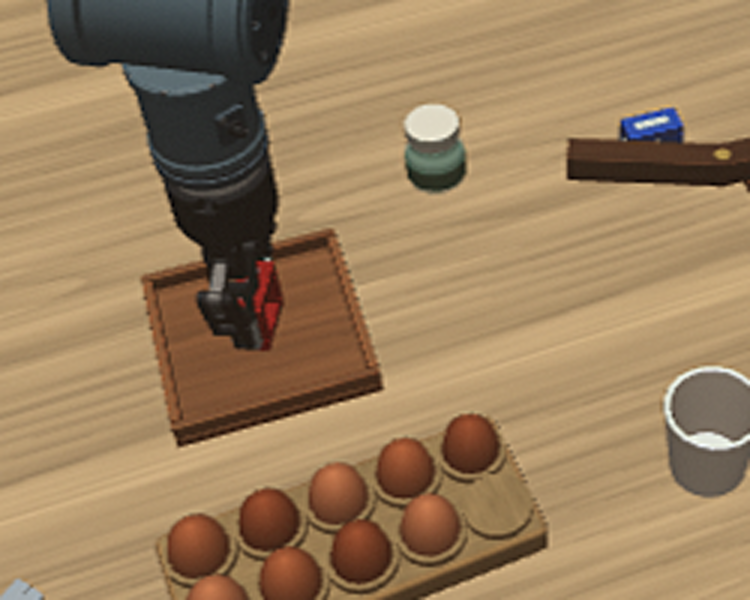

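The ring is still held and sits above the middle of the tray at crop (262,305). The jar, cup and eggs look undisturbed. I'll lower it in small steps.

Emit:
carry_out(
  steps=[0,0,0.003,0,0,0,0.5,0,0,0.006,0,0,0,0.5,0,0,0.008,0,0,0,0.5,0,0,0.009,0,0,0,0.5,0,0,0.01,0,0,0,0.5,0,0,0.01,0,0,0,0.5],
)

```text
time_s: 16.75
eef_pos: [0.5269, -0.1821, 0.0888]
eef_rot: [-0.0, 0.843, 0.538, -0.0]
wrist_force: [-0.0, -0.3, -0.8]
opening: 0.584
grasp_force: 62.3
```

Emit:
carry_out(
  steps=[0,0,0.0005,0,0,0,0.5,0,0,0.001,0,0,0,0.5,0,0,0.0015,0,0,0,0.5,0,0,0.0015,0,0,0,0.5],
)

```text
time_s: 17.15
eef_pos: [0.5269, -0.1821, 0.0873]
eef_rot: [-0.0, 0.843, 0.538, -0.0]
wrist_force: [-0.6, -0.4, -0.5]
opening: 0.58
grasp_force: 62.3
```

Emit:
carry_out(
  steps=[0,0,0.0005,0,0,0,0.5,0,0,0.001,0,0,0,0.5,0,0,0.001,0,0,0,0.5],
)

```text
time_s: 17.45
eef_pos: [0.527, -0.1822, 0.0872]
eef_rot: [-0.0, 0.843, 0.538, -0.0]
wrist_force: [-3.2, 1.0, 6.6]
opening: 0.578
grasp_force: 63.4
```

Contact with the tray floor (6.6 N up). I'll open and then lift straight up.

Emit:
carry_out(
  steps=[0,0,-0.0003,0,0,0,0.62,0,0,-0.0003,0,0,0,0.7,0,0,-0.0003,0,0,0,0.8,0,0,-0.0003,0,0,0,0.85,0,0,-0.0003,0,0,0,0.85,0,0,-0.0003,0,0,0,0.85,0,0,-0.01,0,0,0,0.85,0,0,-0.03,0,0,0,0.85,0,0,-0.05,0,0,0,0.85,0,0,-0.08,0,0,0,0.85,0,0,-0.12,0,0,0,0.85,0,0,-0.16,0,0,0,0.85,0,0,-0.2,0,0,0,0.85,0,0,-0.2,0,0,0,0.85,0,0,-0.2,0,0,0,0.85],
)

```text
time_s: 18.95
eef_pos: [0.5273, -0.1824, 0.2883]
eef_rot: [0.002, 0.843, 0.538, 0.001]
wrist_force: [-0.1, 0.4, -0.8]
opening: 0.85
grasp_force: 0.0
```

```bash
python3 -c "
from h import *
import cv2
o=ctrl.get_obs();print(o['time_s'],o['wrist_force'],o['eef_pos'],o['opening'],o['grasp_force'])
a=ctrl.camera('scene')[130:330,90:340,::-1];cv2.imwrite('pics/s4.png',cv2.resize(a,None,fx=3,fy=3,interpolation=2))"
```

```text
18.95 [-0.09047505  0.3852439  -0.75972217] [ 0.5273261  -0.18235364  0.28826765] 0.8498467504493428 0.0
```

View pics/s4.png

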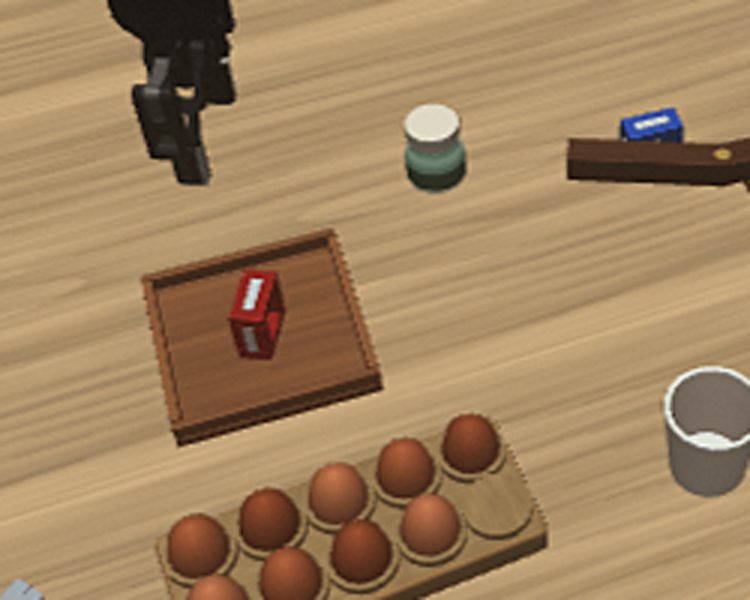

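The ring stands on a flat side in mid-tray at crop (257,313), hole level, with the gripper clear. Handing in.

```bash
python3 -c "
from bench import ctrl
print(ctrl.hand_in())"
```

```text
the job is handed in; nothing more can be done
None
```

I slid the red ring off the bar's free end without forcing it and set it on a flat side in mid-tray, hole level, then let go and handed the job in at about 19 s; no verdict was returned.

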